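# Set and clamp the ledge of a recipe-book stand

## Robot

A 6-joint arm with a two-finger parallel gripper is mounted at the origin on a cart in front of the work surface, level with it; the furniture and walls round the work are solid. World frame = base frame: x ahead of the robot, y to its left, z up, the work surface at z = 0. Lengths are in mm, angles in rad, forces in N, time in s.
With the tool pointing down it reaches from about 275 to 750 mm from the base axis. Payload 10.2 kg.
Tool frame: the origin (TCP) lies at the very end of the fingers, on their centre line; the grasp point (between the pads) lies 19 mm behind it; z points along the fingers, y is the line along which they close (so a half turn about z gives the same grasp; the last joint's range is limited). The gripper opens to 85 mm and grips with 20 to 120 N. Pads are 22 mm wide; open, the fingers measure 114 mm over their backs; the gripper's body (76 mm by 85 mm) begins 54 mm behind the grasp point. The pads swing forward as they close: fully open they stand 13 mm farther back than shut.
Start: joints at [0.962, 0.313, 1.498, -0, 1.331, -0.223], TCP at [197.571, 486.412, 231.294] pointing down, gripper open.
Joint ranges: [-2.94, 2.94], [-0.97, 2.17], [0.19, 2.56], [-1.23, 4.37], [0.02, 3.11], [-2.88, 2.88]. Speed limits (rad/s): [2.39, 2.39, 3.01, 3.14, 3.14, 3.14].

## Interface

Orientations are given as a unit quaternion [w, x, y, z].
In Python, from rig import * gives the robot as it stands. The module is installed in compiled form; this text tells all that it offers.
- The arm moves only by the shell command python3 -m crank 'ROWS' [FORCE]. ROWS is JSON, a list that holds one entry, the list of rows, each a list of 7 numbers: the shift along the tool's x, y, z in units of 25 mm (1.0 is 25 mm), then the turn, a rotation vector about the tool's x, y, z in units of 8 degrees (1.0 is 8 degrees), then the finger opening in mm, from 0 to 85.4. A call has exactly 8 rows; each row shifts and turns the commanded pose from where the row before left it, along the tool's axes as they then stand; what a row does not reach is not made up. A row lasts 1/10 s, in which the tool goes at most 50 mm and 8.59 degrees, less where a joint would pass 70% of its speed; a pose out of reach is approached as far as the arm can. A call is refused whole if a number of a shift passes 1 or a number of a turn 1, either way. A call with a gripper value outside its range is refused whole. The fingers move at their own pace and stop on an object; FORCE is the grip in N (left out, the last holds). Time passes only in rows, so rows that do not move let the fingers close, or fill a call up. It gives the time, the measured TCP pose, the force, the opening and the grip force at its end, in the units of the state.
- sense(): the state, without advancing time (a new reading comes with each control period).
- capture(name): name is "scene" or "top" or "wrist"; returns the picture (480x640x3 uint8, blue, green, red); there is no depth.
- camera_model(name): a dict with "fx", "fy", "cx", "cy" (pixels), "world_from_camera" (4x4, takes a point from camera to world coordinates); the wrist camera has in their place "T_tool_cam" (4x4, takes a point from camera to tool coordinates, whose origin is the TCP and whose axes are the flange's). Camera axes: x right, y up, looking along -z (the intrinsics and any distortion apply to the point x, -y, -z); pixel columns grow to the right and rows downward; lengths in mm; the calibration is good to about 2 mm. A picture is of the moment at which its call begins: read the wrist's pose just before it. camera_model takes no time and is no camera call.
- finish_job(): hands the job in; it is judged then, once.
The state is a dict: "time_s": time; "joints": joint angles; "dq": joint speeds; "tau": joint torques, N m; "eef_pos": TCP position; "ee_rot": TCP orientation; "force": force on the tool from outside, world axes, zero at the start; "wrist_torque": the same for the moment, N m; "grip_width": opening from 0.0 (shut) to 1.0 (fully open); "grip_force": force on a finger pad.
Only numpy, scipy, OpenCV 4.12 (cv2) and the standard library are available. Lean on these libraries where they do the work, as an engineer would, in place of code of your own. Each camera call takes 0.05 s, during which the arm holds its last target. There are 200 camera calls.

## Task

Set the recipe-book stand: draw its sprung pale wooden ledge out towards the front until it lines up with the red length mark. Holding it there against its spring, slide the orange cam lever over with the side of a finger, gently, until you feel it come up against its closed stop, without letting the ledge slip off the mark or shifting the red mark or the things standing around. Finish still holding the ledge at the mark with the lever closed: do not let go.

Things in the scene. Friction and masses are not known exactly. Their poses are not given: they have to be found in the camera images.
- stand: Recipe-book stand, fixed. Dark wooden base 320 x 76 mm, 8 mm high, x = -170 to +150 mm of its frame, guides up to 16 mm, clamp block on the leg to 20 mm; back rest 170 mm wide, 165 mm high, at x = +139 mm, leaning to +x. Origin on the worktop, on the stand's middle line. Its -x axis is its front, the way the ledge is drawn out (towards the robot, yaw up to 0.35 rad either way).
- ledge: Pale wooden ledge, an upright cross bar at the front end of the sliding leg, with the leg: 8 mm thick along the stand's x, 120 mm long along its y, 16 to 52 mm above the worktop. Origin in the cross bar's middle plane at worktop height, axes parallel to the stand's. Slides only along the stand's x. Nothing but the lever rises above 20 mm within 60 mm of the bar's faces.
- ledge_top (a point): Middle of the ledge's top edge, 52 mm above the worktop. The ledge starts fully in, at x = -30 mm of the stand, and draws out to x = -130 mm at most. A spring draws it in at all times, with 4.5 N fully in and 6 N fully out. The closed lever does not hold it alone: let go, it runs back.
- length_mark (a joint): Where the red length mark is set: how far the ledge must be drawn out from its start, m (0.04 to 0.085). A stiff slider (6 N) that must stay where it is.
- mark (a point): Centre between the two red pointers of the length mark, on the stand's middle line, 11 mm above the worktop. The pointers stick out at y = +-38 to +-78 mm of the stand, 12 mm high; the ledge passes over them and is at the mark when its middle plane is over their line (same x in the stand's frame).
- cam_lever (a joint): Orange cam lever, rad: 0 fully open (starts 0 to 0.12), 0.6 closed stop. Upright pivot on the leg, 89 mm behind the ledge (+x); arm 80 mm long with a thumb tab 18 mm wide, 23 to 41 mm above the worktop, ending 9 mm behind the ledge's middle plane. At v it points to the stand's -x turned by v - 0.2 rad: leans to -y open, closes as its end is pushed to +y, about 47 mm, with 3 N. Stays where left.
- lever_tip (a point): Free end of the cam lever's thumb tab, on its top face, 80 mm from the pivot, 41 mm above the worktop. The tab reaches 9 mm to either side of it. Fingers set round the ledge with about 2 mm of play, or pinching lightly, slide along it easily; a strong pinch drags.
- mug: White mug, 59 x 83 x 55 mm, bystander. Origin at the middle of its underside.
- tin: Food tin, 57 mm across, 72 mm high, bystander. Origin at the middle of its underside.
- spice_jar: Spice jar with a black cap, 41 mm across, 105 mm high, bystander. Origin at the middle of its underside.
- pod: Small white coffee pod with a dark red lid, 51 mm across, 45 mm high, bystander. Origin at the middle of its underside.
- timer: Round red and white kitchen timer, 66 mm across, 62 mm high, bystander. Origin at the middle of its underside.

How it is judged:
By the outcome, as a careful person would: the job done as asked, in the order asked, and still so for the second after the job is handed in, while the arm keeps its last pose, push and grip.
It also fails if it takes over 40 s, if anything falls off the work surface, if the arm or the gripper's body presses on something with over 40 N, if the wrist force passes 120 N, or if a joint passes its speed limit or range.

## Working session

There is one attempt and no reset: what is moved stays moved. The work goes in short steps, Python scripts to look and compute and a shell command to move; the robot and the scene stay as the last step left them, time stands still between calls to the robot, and variables do not carry over. Pictures are saved under pics/ and viewed, at most 10 in all, crops included, and the job is handed in when it is done.

```bash
mkdir -p pics
python3 - <<'E'
from rig import *
import cv2, numpy as np
for n in("scene","top"):
    im=capture(n); cv2.imwrite(f"pics/{n}0.png",im); m=camera_model(n)
    print(n,{k:(np.round(v,4).tolist()) for k,v in m.items() if k!='x'})
print(camera_model("wrist")); print(sense())
E
```

```text
scene {'fx': 605.5332, 'fy': 605.5332, 'cx': 320.8171, 'cy': 238.5333, 'world_from_camera': [[0.8177, 0.3359, -0.4675, -145.685], [-0.5756, 0.4663, -0.6718, -931.3283], [-0.0076, 0.8184, 0.5746, 925.9014], [0.0, 0.0, 0.0, 1.0]]}
top {'fx': 602.9985, 'fy': 602.9985, 'cx': 310.0725, 'cy': 236.4234, 'world_from_camera': [[0.0109, 0.9988, -0.0478, 497.4034], [-0.9999, 0.0106, -0.007, 81.1555], [-0.0065, 0.0478, 0.9988, 1398.856], [0.0, 0.0, 0.0, 1.0]]}
{'fx': 359.48357429846715, 'fy': 359.48357429846715, 'cx': 321.8750132526889, 'cy': 235.2998897215792, 'T_tool_cam': array([[ 1.50486225e-03,  9.59398357e-01,  2.82050576e-01,
         7.13898169e+01],
       [ 9.99998849e-01, -1.38973727e-03, -6.08220214e-04,
         9.98461758e-01],
       [-1.91549277e-04,  2.82051166e-01, -9.59399345e-01,
        -1.42403622e+02],
       [ 0.00000000e+00,  0.00000000e+00,  0.00000000e+00,
         1.00000000e+00]])}
{'time_s': 0.1, 'joints': array([ 9.61574258e-01,  3.13355534e-01,  1.49835602e+00,  2.68316449e-06,
        1.33100569e+00, -2.23402219e-01]), 'dq': array([ 1.75233637e-03, -2.86258485e-03, -1.93109512e-03,  9.76632972e-04,
        1.85125877e-06, -1.19247604e-03]), 'tau': array([ 3.17573657e-03, -4.12904835e+01, -2.60142875e+01, -1.33938324e-04,
        3.09826639e-03,  8.00057160e-05]), 'eef_pos': array([197.44397958, 486.20893828, 230.81393085]), 'ee_rot': array([-2.28578369e-04,  1.91715933e-01,  9.81450297e-01, -5.13740429e-04]), 'force': array([-0.28987487,  0.36278951, -0.37310618]), 'wrist_torque': array([-0.00542955,  0.04202022, -0.04448899]), 'grip_force': 0.0, 'grip_width': 1.0015629168595988}
```

View pics/top0.png

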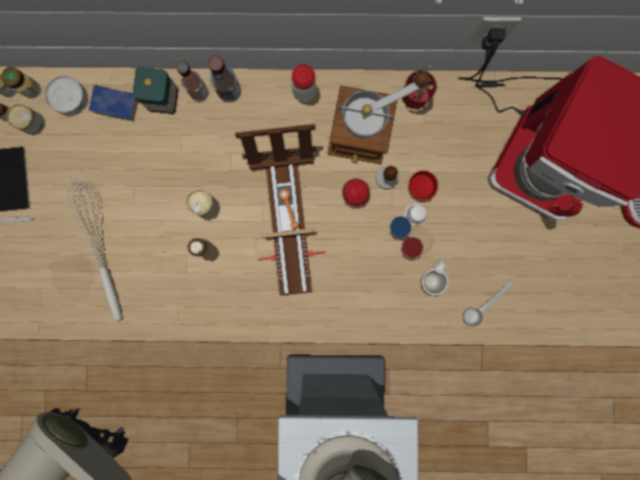

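View pics/scene0.png

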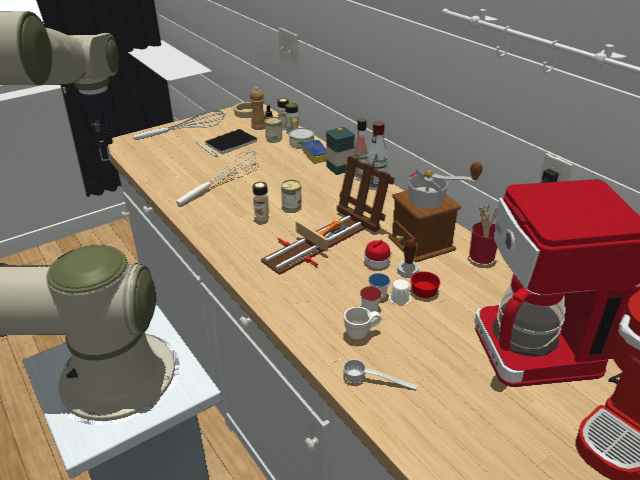

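```bash
cat > h.py <<'E'
from rig import *
import cv2, numpy as np
def R(q):
    from scipy.spatial.transform import Rotation as Ro
    return Ro.from_quat([q[1],q[2],q[3],q[0]]).as_matrix()
def cast(n,px,z,st=None):
    m=camera_model(n)
    if n=="wrist":
        T=np.eye(4);T[:3,:3]=R(st['ee_rot']);T[:3,3]=st['eef_pos'];W=T@m['T_tool_cam']
    else: W=m['world_from_camera']
    px=np.atleast_2d(px).astype(float)
    d=np.c_[(px[:,0]-m['cx'])/m['fx'],-(px[:,1]-m['cy'])/m['fy'],-np.ones(len(px))]@W[:3,:3].T
    return W[:3,3]+d*((z-W[2,3])/d[:,2])[:,None]
def blobs(mask,amin=8):
    n,l,s,c=cv2.connectedComponentsWithStats(mask.astype(np.uint8))
    out=[]
    for i in range(1,n):
        if s[i,4]>=amin:
            p=np.argwhere(l==i)[:,::-1].astype(float); mu=p.mean(0); u,sv,vt=np.linalg.svd(p-mu,full_matrices=False)
            t=(p-mu)@vt[0]; out.append((s[i,4],mu.round(1),(mu+vt[0]*t.min()).round(1),(mu+vt[0]*t.max()).round(1)))
    return out
E
python3 - <<'E'
from h import *
im=cv2.imread("pics/top0.png"); x0,y0,x1,y1=230,110,340,305
c=im[y0:y1,x0:x1]; hsv=cv2.cvtColor(im,cv2.COLOR_BGR2HSV).astype(int);H,S,V=hsv[...,0],hsv[...,1],hsv[...,2]
roi=np.zeros(H.shape,bool);roi[y0:y1,x0:x1]=1
red=roi&((H<6)|(H>174))&(S>140)&(V>90); org=roi&(H>=6)&(H<16)&(S>170)&(V>120)
for nm,m,z in(("red",red,11),("org",org,41)):
    for b in blobs(m): print(nm,b[0],b[1:], cast("top",b[1:],z).round(1)[:,:2].tolist())
cv2.imwrite("pics/z0.png",cv2.resize(c,None,fx=3,fy=3,interpolation=cv2.INTER_CUBIC))
E
```

```text
red 32 (array([313.1, 253. ]), array([307.8, 253.7]), array([323. , 251.7])) [[525.7, 83.5], [523.9, 95.6], [528.9, 60.7]]
red 15 (array([272.6, 257.4]), array([270. , 257.3]), array([275. , 257.5])) [[514.5, 176.6], [514.7, 182.5], [514.4, 171.0]]
```

View pics/z0.png

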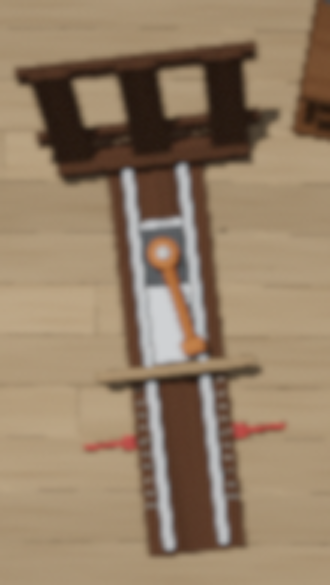

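Run:
```python
from h import *
o=np.array([230,110]); f=lambda x,y:(o+np.array([x,y])/3-1/3)
def p(x,y,z): return cast("top",f(x,y),z)[0][:2]
L=[p(97,379,52),p(258,366,52)];M=[p(84,449,11),p(286,427,11)];B=[p(150,553,8),p(246,545,8)];P=p(163,253,41);T=p(195,346,41)
for n,a in(("ledge",L),("mark",M),("front",B)):
    d=a[0]-a[1]; print(n,np.round(a,1).tolist(),"mid",((a[0]+a[1])/2).round(1),"len",np.linalg.norm(d).round(1),"yaw",np.arctan2(-d[0],d[1]).round(4))
print("pivot",P,"tip",T,"ledgemid->pivot",P-(L[0]+L[1])/2)
```

```text
ledge [[561.6, 198.1], [572.6, 78.2]] mid [567.1 138.1] len 120.5 yaw 0.0913
mark [[509.7, 210.9], [528.3, 56.1]] mid [519.  133.5] len 155.9 yaw 0.1193
front [[430.6, 159.3], [437.6, 85.8]] mid [434.1 122.6] len 73.8 yaw 0.0941
pivot [657.80167634 150.68185448] tip [587.77182738 125.68814453] ledgemid->pivot [90.70058426 12.53645944]
```

```bash
python3 -m crank '[[[-0.5,-0.22,0,0,0,0,85],[-1,-0.45,0,0,0,0,85],[-1,-0.45,0,0,0,0,85],[-1,-0.45,0,0,0,0,85],[-1,-0.45,0,0,0,0,85],[-1,-0.45,0,0,0,0,85],[-1,-0.45,0,0,0,0,85],[-1,-0.45,0,0,0,0,85]]]' && python3 -m crank '[[[-1,-0.45,0,0,0,0,60],[-1,-0.45,0,0,0,0,60],[-1,-0.45,0,0,0,0,40],[-1,-0.45,0,0,0,0,40],[-1,-0.45,0,0,0,0,40],[-1,-0.45,0,0,0,0,40],[-1,-0.45,0,0,0,0,40],[-1,-0.45,0,0,0,0,40]]]' && python3 -m crank '[[[-1,-0.45,0,0,0,0,40],[-1,-0.45,0,0,0,0,40],[-1,-0.45,0,0,0,0,40],[-1,-0.45,0,0,0,0,40],[-0.3,-0.15,0,0,0,0,40],[0,0,0,0,0,0.96,40],[0,0,0,0,0,0.96,40],[0,0,0,0,0,0.96,40]]]' && python3 -m crank '[[[0,0,0.7,0,0,0.96,40],[0,0,0.7,0,0,0.96,40],[0,0,0.7,0,0,0.96,40],[0,0,0.7,0,0,0.96,40],[0,0,0.4,0,0,0.96,40],[0,0,0,0,0,0,40],[0,0,0,0,0,0,40],[0,0,0,0,0,0,40]]]'
python3 - <<'E'
from h import *
s=sense();im=capture("wrist");cv2.imwrite("pics/w1.png",im)
np.save("s1.npy",s,allow_pickle=True); print(s['eef_pos'],np.arctan2(R(s['ee_rot'])[1,1],R(s['ee_rot'])[0,1]),R(s['ee_rot']).round(3).tolist())
E
```

```text
time_s: 0.9
eef_pos: [340.5, 336.1, 231.2]
ee_rot: [-0.0, 0.192, 0.981, -0.0]
force: [1.3, -1.1, 0.4]
grip_width: 0.992
grip_force: 0.0
time_s: 1.7
eef_pos: [491.6, 177.3, 231.2]
ee_rot: [-0.0, 0.192, 0.981, -0.0]
force: [-0.9, 0.2, -0.6]
grip_width: 0.465
grip_force: 0.0
time_s: 2.5
eef_pos: [571.8, 93.3, 231.2]
ee_rot: [-0.0, 0.386, 0.922, -0.0]
force: [-0.8, -0.2, -0.3]
grip_width: 0.47
grip_force: 0.0
time_s: 3.3
eef_pos: [572.5, 93.5, 152.2]
ee_rot: [0.001, 0.665, 0.747, 0.0]
force: [-0.3, -0.1, 0.4]
grip_width: 0.47
grip_force: 0.0
[572.4789946   93.50264305 152.17898064] 0.11536803621926896 [[-0.115, 0.993, 0.001], [0.993, 0.115, -0.0], [-0.0, 0.001, -1.0]]
```

View pics/w1.png

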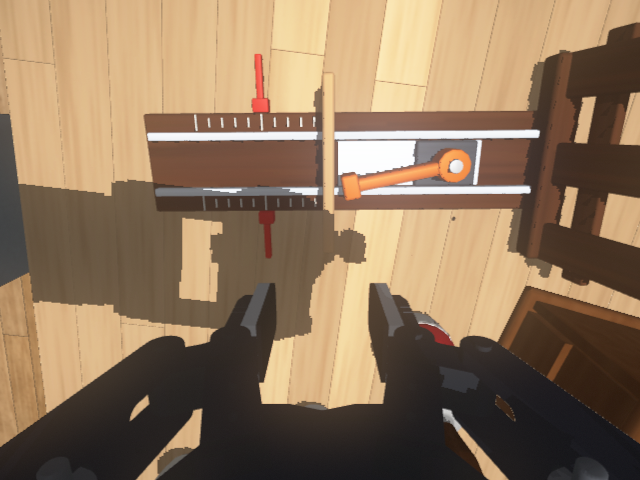

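Run:
```python
from h import *
s=np.load("s1.npy",allow_pickle=True).item(); im=cv2.imread("pics/w1.png"); hsv=cv2.cvtColor(im,cv2.COLOR_BGR2HSV).astype(int)
H,S,V=[hsv[...,i] for i in range(3)]
roi=np.zeros(H.shape,bool); roi[40:265,240:290]=1
red=roi&((H<6)|(H>174))&(S>150)
ps=[]
for b in blobs(red,20): print(b); ps.append(cast("wrist",b[1:],11.5,s)); print(ps[-1].round(1).tolist())
print("row profiles");
for r in (85,150,200): print(r,[tuple(im[r,c]) [2] for c in range(316,342)])
rr=R(s['ee_rot'])
ex=np.array([np.cos(.115),np.sin(.115)]);ey=np.array([-ex[1],ex[0]])
for n,px,z in(("ledge top ends",[(327.5,73),(328.5,210)],52),("pivot",[(456,166)],41),("tip",[(345,188)],41),("rail ends",[(148,136.5),(538,133.5),(157,192),(530,189)],16),("base front",[(146,115),(158,210)],8)):
    w=cast("wrist",px,z,s); print(n,w[:,:2].round(1).tolist(),"rel TCP in stand",[( round(float((q[:2]-s['eef_pos'][:2])@ex),1),round(float((q[:2]-s['eef_pos'][:2])@ey),1)) for q in w])
    if len(w)>=2: d=w[1]-w[0]; print(np.arctan2(d[1],d[0]))
```

```text
(np.int32(523), array([259.3,  88.1]), array([257.6,  53.9]), array([260.6, 111.4]))
[[516.2, 189.2, 11.5], [513.4, 211.8, 11.5], [518.2, 173.2, 11.5]]
(np.int32(386), array([266.9, 228.5]), array([266. , 210.7]), array([268.3, 257.1]))
[[529.6, 83.4, 11.5], [527.7, 98.2, 11.5], [532.6, 58.9, 11.5]]
row profiles
85 [np.uint8(245), np.uint8(245), np.uint8(244), np.uint8(244), np.uint8(236), np.uint8(182), np.uint8(172), np.uint8(211), np.uint8(233), np.uint8(242), np.uint8(243), np.uint8(242), np.uint8(242), np.uint8(243), np.uint8(244), np.uint8(244), np.uint8(237), np.uint8(223), np.uint8(210), np.uint8(222), np.uint8(227), np.uint8(227), np.uint8(227), np.uint8(226), np.uint8(227), np.uint8(229)]
150 [np.uint8(106), np.uint8(92), np.uint8(92), np.uint8(94), np.uint8(93), np.uint8(93), np.uint8(126), np.uint8(189), np.uint8(223), np.uint8(237), np.uint8(240), np.uint8(240), np.uint8(240), np.uint8(240), np.uint8(241), np.uint8(241), np.uint8(234), np.uint8(218), np.uint8(165), np.uint8(135), np.uint8(138), np.uint8(129), np.uint8(241), np.uint8(253), np.uint8(253), np.uint8(253)]
20
[... 190 characters left out ...]
 np.uint8(238), np.uint8(239), np.uint8(239), np.uint8(232), np.uint8(213), np.uint8(161), np.uint8(130), np.uint8(130), np.uint8(130), np.uint8(131), np.uint8(132), np.uint8(131), np.uint8(131)]
ledge top ends [[564.6, 199.5], [575.8, 113.3]] rel TCP in stand [(4.3, 106.2), (5.6, 19.3)]
-1.441575382262257
pivot [[660.6, 152.3]] rel TCP in stand [(94.3, 48.3)]
tip [[585.9, 128.1]] rel TCP in stand [(17.3, 32.8)]
rail ends [[436.7, 145.5], [725.6, 181.6], [442.9, 104.2], [731.2, 140.4]] rel TCP in stand [(-128.9, 67.3), (162.2, 70.0), (-127.5, 25.5), (163.1, 28.4)]
0.1242664254568934
base front [[431.8, 160.6], [440.0, 87.7]] rel TCP in stand [(-132.1, 82.8), (-132.3, 9.4)]
-1.458901336576575
```

```bash
python3 -m crank '[[[0.1,0.24,0,0,0,-0.05,36],[0,0,0.9,0,0,0,36],[0,0,0.9,0,0,0,36],[0,0,0.9,0,0,0,36],[0,0,0.9,0,0,0,36],[0,0,0.8,0,0,0,36],[0,0,0.7,0,0,0,36],[0,0,0,0,0,0,36]]]' && python3 -m crank '[[[0,0,0,0,0,0,20],[0,0,0,0,0,0,20],[0,0,0,0,0,0,14],[0,0,0,0,0,0,14],[0,0,0,0,0,0,10],[0,0,0,0,0,0,10],[0,0,0,0,0,0,10],[0,0,0,0,0,0,10]]]' 20
python3 - <<'E'
from h import *
s=sense();im=capture("wrist");cv2.imwrite("pics/w2.png",im)
np.save("s2.npy",s,allow_pickle=True); print(s['eef_pos'],s['force'],s['grip_width']*85.4,s['grip_force'])
E
```

```text
time_s: 4.15
eef_pos: [577.1, 96.9, 21.9]
ee_rot: [-0.001, 0.663, 0.748, -0.001]
force: [0.6, 0.2, 0.2]
grip_width: 0.422
grip_force: 0.0
time_s: 4.95
eef_pos: [577.8, 96.7, 23.8]
ee_rot: [-0.0, 0.664, 0.748, -0.0]
force: [-3.1, -0.9, 1.7]
grip_width: 0.117
grip_force: 1.1
[577.83357027  96.68899271  23.83628123] [-3.14342407 -0.87082934  1.68157929] 10.01236787450376 1.0956373438239098
```

View pics/w2.png

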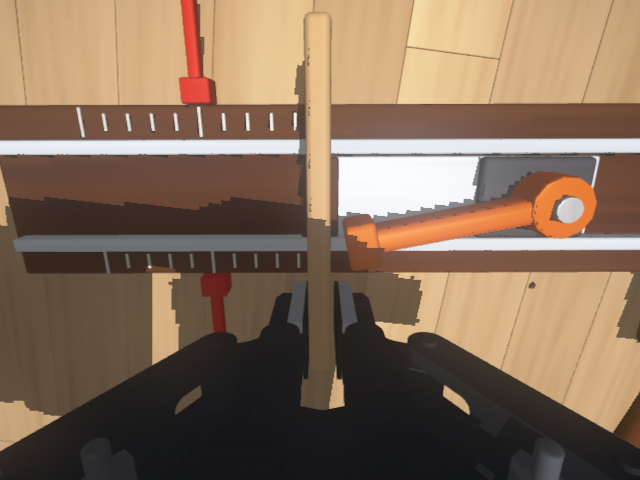

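```bash
python3 -m crank '[[[0,-0.1,0,0,0,0,10],[0,-0.2,0,0,0,0,10],[0,-0.25,0,0,0,0,10],[0,-0.25,0,0,0,0,10],[0,-0.25,0,0,0,0,10],[0,-0.25,0,0,0,0,10],[0,-0.2,0,0,0,0,10],[0,-0.1,0,0,0,0,10]]]' && python3 -m crank '[[[0,0,0,0,0,0,10],[0,0,0,0,0,0,10],[0,0,0,0,0,0,10],[0,0,0,0,0,0,10],[0,0,0,0,0,0,10],[0,0,0,0,0,0,10],[0,0,0,0,0,0,10],[0,0,0,0,0,0,10]]]'
cat > m.py <<'E'
from h import *
import sys
n=sys.argv[1]; s=sense();im=capture("wrist");cv2.imwrite(f"pics/{n}.png",im)
np.save(f"{n}.npy",s,allow_pickle=True)
yaw=np.arctan2(R(s['ee_rot'])[1,1],R(s['ee_rot'])[0,1]); ex=np.array([np.cos(yaw),np.sin(yaw),0]);ey=np.array([-ex[1],ex[0],0])
loc=lambda P:np.c_[(P-s['eef_pos'])@ex,(P-s['eef_pos'])@ey].round(1).tolist()
print(s['eef_pos'].round(1),"yaw",yaw.round(4),"F stand x,y,z",(s['force']@ex).round(1),(s['force']@ey).round(1),s['force'][2].round(1),s['grip_width']*85.4,s['grip_force'])
hsv=cv2.cvtColor(im,cv2.COLOR_BGR2HSV).astype(int);H,S,V=[hsv[...,i] for i in range(3)]
red=((H<5)|(H>175))&(S>160)&(V>60)
for b in blobs(red,100): print("red",b[0],b[1],loc(cast("wrist",b[1:],11.5,s)))
org=(H>=5)&(H<15)&(S>190)&(V>120)
for b in blobs(org,300): print("org",b[0],b[1],loc(cast("wrist",b[1:],41,s)))
# ledge top strip: pale, rows 30..120
pale=(H>10)&(H<24)&(S>60)&(S<150)&(V>120)
for r in range(40,300,20):
    c=np.flatnonzero(pale[r,290:355])+290
    if len(c): print(r,c.min(),c.max(),len(c),loc(cast("wrist",[((c.min()+c.max())/2,r)],52,s)))
E
python3 m.py w3
```

```text
time_s: 5.8
eef_pos: [538.8, 91.8, 23.9]
ee_rot: [0.001, 0.664, 0.748, 0.001]
force: [6.0, 1.2, -5.4]
grip_width: 0.116
grip_force: 2.9
time_s: 6.6
eef_pos: [538.7, 91.8, 23.9]
ee_rot: [0.0, 0.664, 0.748, 0.0]
force: [4.9, -0.3, -2.4]
grip_width: 0.118
grip_force: 2.5
[538.7  91.8  23.9] yaw 0.1196 F stand x,y,z 4.8 -0.8 -2.4 10.0516234372613 2.5290606915950775
red 1571 [291.1  58.8] [[-11.3, 99.1], [-10.8, 119.2], [-11.7, 83.2]]
red 290 [295.  279.5] [[-11.6, 5.5], [-17.4, 2.5], [-4.9, 9.0]]
org 1378 [575.9 201.6] [[90.7, 48.2], [92.8, 56.2], [87.4, 35.9]]
40 299 354 56 [[2.1, 97.0]]
60 299 354 54 [[2.1, 91.8]]
80 309 354 46 [[3.6, 86.5]]
100 312 354 43 [[4.1, 81.0]]
120 312 337 26 [[1.6, 75.3]]
140 313 336 24 [[1.6, 69.4]]
160 313 337 25 [[1.8, 63.4]]
180 313 336 24 [[1.6, 57.2]]
200 313 336 24 [[1.7, 50.7]]
220 314 336 23 [[1.8, 44.1]]
```

View pics/w3.png

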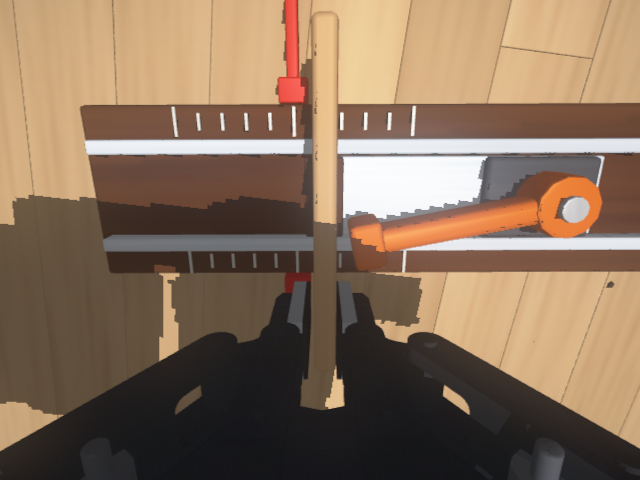

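```bash
python3 -m crank '[[[0,-0.08,0,0,0,0,10],[0,-0.08,0,0,0,0,10],[0,-0.08,0,0,0,0,10],[0,-0.08,0,0,0,0,10],[0,0,0,0,0,0,10],[0,0,0,0,0,0,10],[0,0,0,0,0,0,10],[0,0,0,0,0,0,10]]]'
cat >> m.py <<'E'
print("rod rows")
for r in range(2,110,8):
    c=np.flatnonzero(red[r,240:400])+240
    if len(c): print(r,c.min(),c.max(),loc(cast("wrist",[((c.min()+c.max())/2,r)],11.5,s)))
E
python3 m.py w4
python3 - <<'E'
from h import *
im=capture("top");cv2.imwrite("pics/t4.png",im)
a=cv2.imread("pics/w4.png")[0:140,240:400]; b=im[215:275,240:340]
a=cv2.resize(a,None,fx=4,fy=4,interpolation=cv2.INTER_CUBIC); b=cv2.resize(b,None,fx=6,fy=6,interpolation=cv2.INTER_CUBIC)
cv2.imwrite("pics/w4z.png",a)
E
```

```text
time_s: 7.45
eef_pos: [530.6, 90.8, 23.9]
ee_rot: [0.0, 0.664, 0.748, 0.0]
force: [5.0, -1.3, -2.3]
grip_width: 0.112
grip_force: 2.4
[530.6  90.8  23.9] yaw 0.1196 F stand x,y,z 4.8 -1.9 -2.3 9.584649031859096 2.375214099884033
red 329 [309.9  20.7] [[-3.8, 112.3], [-3.1, 119.4], [-5.1, 99.7]]
red 111 [301.1  91.7] [[-7.6, 87.1], [-8.0, 92.5], [-7.3, 83.2]]
red 286 [310.7 305. ] [[-4.4, -7.6], [-5.1, 8.9], [-3.3, -31.7]]
org 1349 [576.7 201.4] [[90.9, 48.3], [91.0, 56.7], [90.8, 35.6]]
40 290 354 58 [[0.8, 97.0]]
60 290 354 61 [[0.8, 91.8]]
80 290 354 51 [[0.8, 86.5]]
100 290 354 51 [[0.8, 81.0]]
120 312 348 27 [[3.2, 75.3]]
140 313 336 24 [[1.6, 69.4]]
160 313 337 25 [[1.8, 63.4]]
180 313 336 24 [[1.6, 57.2]]
200 313 337 25 [[1.8, 50.7]]
220 326 336 11 [[3.8, 44.1]]
rod rows
2 306 317 [[-3.2, 118.6]]
10 306 317 [[-3.2, 115.9]]
18 307 310 [[-4.3, 113.3]]
26 307 310 [[-4.4, 110.5]]
34 307 310 [[-4.4, 107.8]]
42 307 310 [[-4.4, 105.0]]
50 307 310 [[-4.4, 102.2]]
82 299 301 [[-7.9, 90.7]]
90 299 305 [[-7.2, 87.7]]
98 299 304 [[-7.4, 84.7]]
```

View pics/w4z.png

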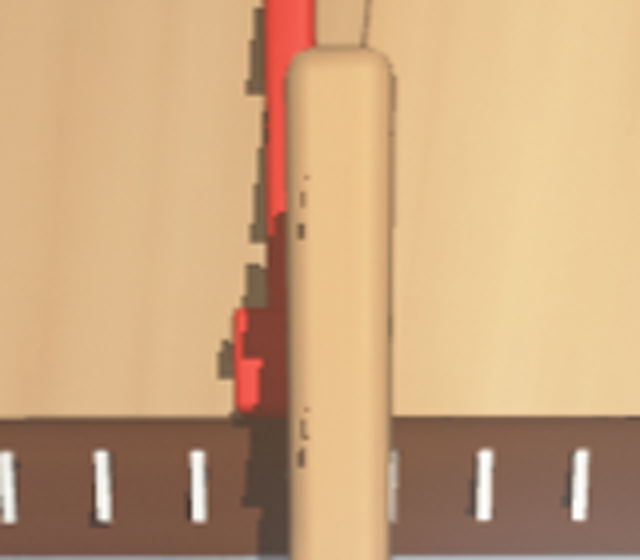

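```bash
python3 -m crank '[[[0,-0.06,0,0,0,0,10],[0,-0.07,0,0,0,0,10],[0,-0.06,0,0,0,0,10],[0,0,0,0,0,0,10],[0,0,0,0,0,0,10],[0,0,0,0,0,0,10],[0,0,0,0,0,0,10],[0,0,0,0,0,0,10]]]'
python3 m.py w5 | grep -v org
python3 - <<'E'
from h import *
a=cv2.imread("pics/w5.png")[0:140,240:400]
cv2.imwrite("pics/w5z.png",cv2.resize(a,None,fx=4,fy=4,interpolation=cv2.INTER_CUBIC))
E
```

```text
time_s: 8.35
eef_pos: [525.9, 90.3, 23.9]
ee_rot: [0.0, 0.664, 0.748, 0.0]
force: [4.5, -2.1, -2.7]
grip_width: 0.117
grip_force: 2.4
[525.9  90.3  23.9] yaw 0.1197 F stand x,y,z 4.2 -2.6 -2.7 10.029677571128152 2.3748667538166046
red 132 [324.5   5. ] [[1.7, 117.6], [-0.3, 117.6], [3.8, 117.6]]
40 290 354 65 [[0.8, 97.0]]
60 290 354 64 [[0.8, 91.8]]
80 290 354 54 [[0.8, 86.5]]
100 290 354 52 [[0.8, 81.0]]
120 297 341 29 [[-0.1, 75.3]]
140 313 336 24 [[1.6, 69.4]]
160 313 337 25 [[1.8, 63.4]]
180 313 337 25 [[1.8, 57.2]]
200 313 337 25 [[1.8, 50.7]]
220 317 336 20 [[2.3, 44.1]]
rod rows
2 319 330 [[1.7, 118.6]]
10 319 330 [[1.7, 116.0]]
90 338 338 [[7.3, 87.7]]
98 338 338 [[7.3, 84.7]]
```

View pics/w5z.png

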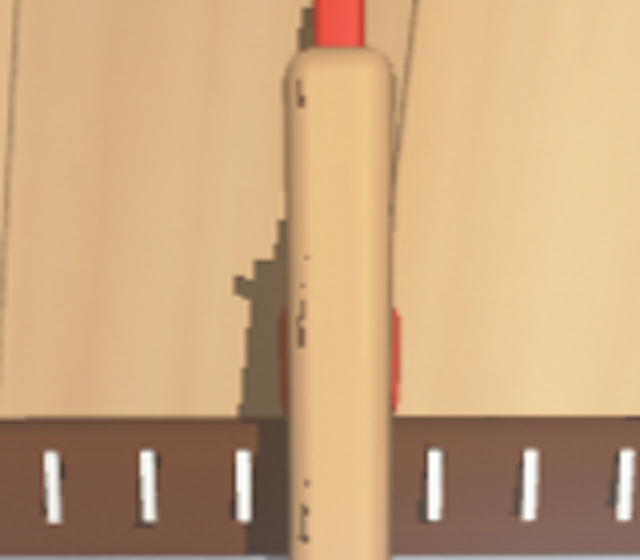

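```bash
python3 -m crank '[[[0.08,0,0,0,0,0,10],[0.14,0,0,0,0,0,10],[0.14,0,0,0,0,0,10],[0.14,0,0,0,0,0,10],[0.14,0,0,0,0,0,10],[0.14,0,0,0,0,0,10],[0.14,0,0,0,0,0,10],[0.08,0,0,0,0,0,10]]]'
python3 m.py w6
```

```text
time_s: 9.2
eef_pos: [524.5, 111.3, 24.5]
ee_rot: [0.004, 0.663, 0.749, -0.001]
force: [9.6, -33.8, -1.1]
grip_width: 0.115
grip_force: 34.7
[524.5 111.3  24.5] yaw 0.1212 F stand x,y,z 5.5 -34.7 -1.1 9.787790988851333 34.71661293762736
red 303 [321.2  71.6] [[0.5, 94.4], [0.6, 101.1], [0.5, 87.2]]
org 1317 [559.8 264.1] [[89.8, 24.5], [97.7, 31.7], [81.6, 16.9]]
40 290 354 65 [[0.7, 97.2]]
60 290 354 53 [[0.7, 92.0]]
80 290 354 53 [[0.7, 86.7]]
100 290 354 65 [[0.8, 81.2]]
120 290 354 65 [[0.8, 75.5]]
140 290 354 60 [[0.8, 69.6]]
160 290 354 44 [[0.8, 63.6]]
180 296 338 29 [[-0.8, 57.3]]
200 314 336 23 [[1.8, 50.9]]
220 315 336 22 [[2.0, 44.2]]
240 319 334 16 [[2.3, 37.3]]
rod rows
58 317 327 [[0.8, 99.3]]
66 317 327 [[0.9, 96.4]]
74 317 327 [[0.9, 93.5]]
82 317 327 [[0.9, 90.6]]
90 317 327 [[0.9, 87.6]]
```

View pics/w6.png

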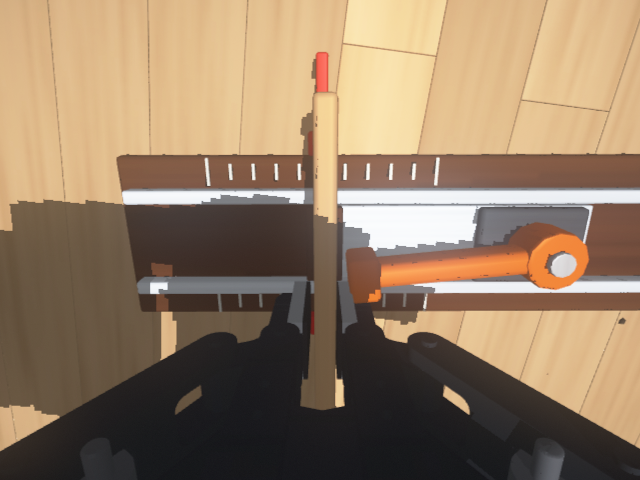

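```bash
python3 -m crank '[[[0,0,0,0,0,0,10.5],[0,0,0,0,0,0,10.5],[0,0,0,0,0,0,10.5],[0,0,0,0,0,0,10.5],[0,0,0,0,0,0,10.5],[0,0,0,0,0,0,10.5],[0,0,0,0,0,0,10.5],[0,0,0,0,0,0,10.5]]]'
python3 m.py w7 | head -3; python3 -c "
from rig import *;print(sense()['wrist_torque'])"
```

```text
time_s: 10.05
eef_pos: [524.5, 111.3, 24.5]
ee_rot: [0.003, 0.663, 0.748, -0.001]
force: [8.9, -25.9, -0.8]
grip_width: 0.124
grip_force: 35.2
[524.5 111.3  24.5] yaw 0.1204 F stand x,y,z 5.7 -26.8 -0.8 10.589751918017019 35.22102903749328
red 304 [321.1  71.4] [[0.5, 94.5], [0.4, 101.1], [0.6, 87.3]]
org 1378 [560.1 263.5] [[89.9, 24.7], [97.9, 31.8], [81.6, 17.3]]
[-4.11420898 -1.03493054  0.13576356]
```

```bash
python3 -m crank '[[[-0.04,0,0,0,0,0,10.5],[-0.04,0,0,0,0,0,10.5],[-0.04,0,0,0,0,0,10.5],[-0.04,0,0,0,0,0,10.5],[-0.04,0,0,0,0,0,10.5],[0,0,0,0,0,0,10.5],[0,0,0,0,0,0,10.5],[0,0,0,0,0,0,10.5]]]'
python3 m.py w8 | grep -v org; python3 -c "
from rig import *;print(sense()['wrist_torque'])"
```

```text
time_s: 10.9
eef_pos: [523.9, 111.0, 24.5]
ee_rot: [0.0, 0.663, 0.748, 0.001]
force: [4.5, 5.0, 1.7]
grip_width: 0.124
grip_force: 34.3
[523.9 111.   24.5] yaw 0.1204 F stand x,y,z 5.1 4.4 1.7 10.620308365934353 34.283385837916285
red 276 [321.9  70.8] [[0.8, 94.9], [0.8, 101.3], [0.9, 88.2]]
40 290 354 65 [[0.8, 97.2]]
60 290 354 52 [[0.8, 91.9]]
80 290 354 53 [[0.8, 86.5]]
100 290 354 65 [[0.8, 81.0]]
120 290 354 65 [[0.8, 75.3]]
140 290 354 61 [[0.8, 69.4]]
160 290 348 36 [[-0.1, 63.3]]
180 314 338 25 [[2.1, 57.0]]
200 314 337 24 [[2.0, 50.6]]
220 315 337 23 [[2.2, 43.9]]
240 319 335 17 [[2.5, 37.0]]
rod rows
58 318 328 [[1.2, 99.5]]
66 318 328 [[1.2, 96.6]]
74 318 328 [[1.2, 93.7]]
82 319 328 [[1.5, 90.8]]
[ 0.61484094 -0.65051295  0.31641725]
```

```bash
python3 -m crank '[[[-0.07,0,0,0,0,0,10.5],[-0.08,0,0,0,0,0,10.5],[-0.08,0,0,0,0,0,10.5],[-0.08,0,0,0,0,0,10.5],[-0.08,0,0,0,0,0,10.5],[-0.08,0,0,0,0,0,10.5],[-0.08,0,0,0,0,0,10.5],[0,0,0,0,0,0,10.5]]]'
python3 m.py w9 | egrep -v "org|^(40|60|80|100|120) "
```

```text
time_s: 11.75
eef_pos: [525.3, 97.0, 24.2]
ee_rot: [0.0, 0.664, 0.748, 0.001]
force: [4.6, 2.3, 0.4]
grip_width: 0.124
grip_force: 2.4
[525.3  97.   24.2] yaw 0.1195 F stand x,y,z 4.8 1.7 0.4 10.558469775728232 2.373991012573242
red 287 [323.9  24.5] [[1.5, 111.2], [1.5, 115.4], [1.6, 106.9]]
140 313 338 26 [[1.9, 69.4]]
160 314 337 24 [[1.9, 63.3]]
180 314 337 24 [[1.9, 57.1]]
200 314 337 24 [[2.0, 50.6]]
220 324 337 14 [[3.6, 44.0]]
rod rows
18 319 329 [[1.6, 113.4]]
26 318 329 [[1.4, 110.7]]
34 319 329 [[1.6, 107.9]]
```

```bash
python3 -m crank '[[[0,-0.01,0,0,0,0,11.5],[0,0,0,0,0,0.3,12.5],[0,0,0,0,0,0.3,13.5],[0,0,0,0,0,0.3,14],[0,0,0,0,0,0.3,14],[0,0,0,0,0,0,14],[0,0,0,0,0,0,14],[0,0,0,0,0,0,14]]]'
cat > n.py <<'E'
# ledge/rod offset in stand frame (yaw .1235), any tool yaw
from h import *
import sys
n=sys.argv[1]; s=sense();im=capture("wrist");cv2.imwrite(f"pics/{n}.png",im);np.save(f"{n}.npy",s,allow_pickle=True)
Y=.1235;ex=np.array([np.cos(Y),np.sin(Y),0]);ey=np.array([-ex[1],ex[0],0])
loc=lambda P:np.c_[(P-s['eef_pos'])@ex,(P-s['eef_pos'])@ey].round(1).tolist()
Rt=R(s['ee_rot']);print(s['eef_pos'].round(1),"th",(Y-np.arctan2(Rt[1,1],Rt[0,1])).round(4),"F",(s['force']@ex).round(1),(s['force']@ey).round(1),s['force'][2].round(1),"grip",s['grip_width']*85.4,s['grip_force'])
hsv=cv2.cvtColor(im,cv2.COLOR_BGR2HSV).astype(int);H,S,V=[hsv[...,i] for i in range(3)]
for nm,m,z,a in(("red",((H<5)|(H>175))&(S>160)&(V>60),11.5,100),("org",(H>=5)&(H<15)&(S>190)&(V>90),41,150)):
    for b in blobs(m,a): print(nm,b[0],b[1:],loc(cast("wrist",b[1:],z,s)))
# ledge edges: strongest gradients along the image line at const stand y, heights 52
m=camera_model("wrist");T=np.eye(4);T[:3,:3]=Rt;T[:3,3]=s['eef_pos'];C=np.linalg.inv(T@m['T_tool_cam'])
g=cv2.cvtColor(im,cv2.COLOR_BGR2GRAY).astype(np.float32)
xs=np.arange(-8,12,.1)
for y in (40,46,52,58,64,70):
    P=s['eef_pos']*[1,1,0]+np.outer(xs,ex)+y*ey+[0,0,52]
    c=P@C[:3,:3].T+C[:3,3]; u=m['cx']+m['fx']*c[:,0]/-c[:,2]; v=m['cy']-m['fy']*c[:,1]/-c[:,2]
    p=cv2.remap(g,u.astype(np.float32)[:,None],v.astype(np.float32)[:,None],cv2.INTER_LINEAR).ravel()
    d=np.convolve(p,np.r_[np.ones(8),-np.ones(8)],'same'); i=np.argmax(d[8:-8])+8; j=np.argmin(d[8:-8])+8
    print(y,"edges",xs[i].round(1),xs[j].round(1),"mid",((xs[i]+xs[j])/2).round(2),"px",u[100].round(),v[100].round())
E
python3 n.py x1
```

```text
time_s: 12.6
eef_pos: [525.1, 97.3, 24.2]
ee_rot: [0.0, 0.724, 0.69, 0.001]
force: [5.2, 5.7, -0.6]
grip_width: 0.163
grip_force: 2.7
[525.1  97.3  24.2] th 0.1714 F 5.9 5.0 -0.6 grip 13.915738679252465 2.72012360394001
red 313 (array([277.4,  30.7]), array([273.7,  17.3]), array([282.8,  49.9])) [[2.3, 110.4], [1.9, 115.1], [3.1, 103.5]]
red 127 (array([632.2, 439.8]), array([620.6, 434.6]), array([640.6, 443.5])) [[151.2, -115.5], [144.8, -110.8], [155.9, -118.8]]
org 1847 (array([554.8, 186.9]), array([575. , 161.4]), array([533.1, 214.2])) [[90.3, 38.6], [97.1, 46.3], [82.7, 29.9]]
40 edges -1.5 7.7 mid 3.1 px 305.0 233.0
46 edges 10.9 5.9 mid 8.4 px 302.0 215.0
52 edges 10.9 5.9 mid 8.4 px 298.0 197.0
58 edges 10.8 5.9 mid 8.35 px 295.0 179.0
64 edges 7.7 5.9 mid 6.8 px 291.0 160.0
70 edges -2.7 -1.7 mid -2.2 px 288.0 141.0
```

```bash
python3 -m crank '[[[0.06,-0.011,0,0,0,0,14],[0.09,-0.017,0,0,0,0,14],[0.09,-0.017,0,0,0,0,14],[0.09,-0.017,0,0,0,0,14],[0.09,-0.017,0,0,0,0,14],[0.09,-0.017,0,0,0,0,14],[0.09,-0.017,0,0,0,0,14],[0.05,-0.009,0,0,0,0,14]]]'
python3 n.py x2
```

```text
time_s: 13.45
eef_pos: [523.4, 111.7, 24.3]
ee_rot: [0.002, 0.724, 0.69, 0.0]
force: [6.5, -9.1, -0.9]
grip_width: 0.162
grip_force: 6.2
[523.4 111.7  24.3] th 0.171 F 5.4 -9.9 -0.9 grip 13.877489998717644 6.2461218307726085
red 300 (array([284.6,  76.5]), array([280.8,  57.8]), array([288.9,  98. ])) [[1.8, 93.9], [1.7, 100.8], [2.0, 85.7]]
org 1356 (array([558. , 225.8]), array([575. , 202.6]), array([538.1, 253. ])) [[91.6, 24.1], [97.5, 31.8], [84.5, 14.7]]
40 edges 10.9 7.7 mid 9.3 px 305.0 233.0
46 edges 10.9 6.0 mid 8.45 px 302.0 216.0
52 edges 7.6 -1.5 mid 3.05 px 299.0 198.0
58 edges -2.8 -1.8 mid -2.3 px 295.0 179.0
64 edges -1.2 5.9 mid 2.35 px 291.0 160.0
70 edges 9.6 6.0 mid 7.8 px 288.0 141.0
```

```bash
python3 -m crank '[[[0.06,-0.012,0,0,0,0,14],[0.09,-0.018,0,0,0,0,14],[0.09,-0.018,0,0,0,0,14],[0.09,-0.018,0,0,0,0,14],[0.09,-0.018,0,0,0,0,14],[0.09,-0.018,0,0,0,0,14],[0.06,-0.012,0,0,0,0,14],[0,0,0,0,0,0,14]]]'
python3 n.py x3
```

```text
time_s: 14.3
eef_pos: [521.3, 126.3, 24.3]
ee_rot: [0.002, 0.724, 0.69, 0.0]
force: [6.8, -7.3, -1.2]
grip_width: 0.165
grip_force: 5.0
[521.3 126.3  24.3] th 0.1711 F 5.9 -8.0 -1.2 grip 14.082532377405881 5.010366487294959
red 323 (array([293.2, 120.1]), array([288.4,  96.9]), array([297.7, 142.1])) [[2.1, 77.1], [1.9, 86.2], [2.2, 68.2]]
red 107 (array([316.1, 179.9]), array([314.4, 168.7]), array([317.5, 190.1])) [[7.1, 51.3], [7.2, 56.2], [6.9, 46.9]]
org 1546 (array([552.6, 262.2]), array([575.5, 242.7]), array([528.7, 282.4])) [[89.9, 10.1], [98.1, 16.4], [81.0, 3.3]]
40 edges 7.7 -1.6 mid 3.05 px 305.0 233.0
46 edges -1.1 5.9 mid 2.4 px 302.0 216.0
52 edges -1.3 6.0 mid 2.35 px 299.0 198.0
58 edges 9.7 6.0 mid 7.85 px 295.0 179.0
64 edges 7.6 6.0 mid 6.8 px 291.0 160.0
70 edges 7.2 2.8 mid 5.0 px 288.0 141.0
```

```bash
python3 -m crank '[[[0.06,-0.012,0,0,0,0,14],[0.08,-0.016,0,0,0,0,14],[0.08,-0.016,0,0,0,0,14],[0.08,-0.016,0,0,0,0,14],[0.08,-0.016,0,0,0,0,14],[0.08,-0.016,0,0,0,0,14],[0.06,-0.012,0,0,0,0,14],[0,0,0,0,0,0,14]]]'
python3 n.py x4
```

```text
time_s: 15.15
eef_pos: [519.3, 139.8, 24.4]
ee_rot: [0.001, 0.724, 0.69, 0.001]
force: [6.0, -3.6, -0.1]
grip_width: 0.165
grip_force: 3.4
[519.3 139.8  24.4] th 0.1713 F 5.5 -4.4 -0.1 grip 14.124159690570067 3.378325803496409
red 418 (array([301.1, 154.7]), array([296.2, 131.2]), array([305.6, 175.9])) [[2.7, 62.9], [2.5, 72.6], [3.0, 53.8]]
red 133 (array([321.5, 209.7]), array([319.6, 199.1]), array([323.5, 220.3])) [[7.2, 38.0], [7.2, 42.8], [7.2, 33.1]]
org 868 (array([379.1, 273.7]), array([355.9, 278. ]), array([412.4, 267.4])) [[25.4, 16.5], [16.6, 16.2], [38.1, 16.9]]
org 1528 (array([550.8, 293.8]), array([575.2, 277.2]), array([526.1, 310.7])) [[89.4, -3.0], [98.4, 2.4], [80.0, -8.7]]
org 227 (array([515.7, 288. ]), array([506.6, 295.8]), array([524.5, 280.6])) [[76.1, 1.7], [72.6, -1.0], [79.5, 4.3]]
40 edges -2.3 7.6 mid 2.65 px 305.0 233.0
46 edges 10.0 5.9 mid 7.95 px 302.0 215.0
52 edges 7.6 5.9 mid 6.75 px 299.0 198.0
58 edges 7.4 1.4 mid 4.4 px 295.0 179.0
64 edges 7.4 3.4 mid 5.4 px 291.0 160.0
70 edges 7.4 3.1 mid 5.25 px 288.0 141.0
```

```bash
cat > rod.py <<'E'
from h import *
import sys
n=sys.argv[1]; s=np.load(n+".npy",allow_pickle=True).item(); im=cv2.imread(f"pics/{n}.png")
Y=.1235;ex=np.array([np.cos(Y),np.sin(Y),0]);ey=np.array([-ex[1],ex[0],0])
hsv=cv2.cvtColor(im,cv2.COLOR_BGR2HSV).astype(int);H,S,V=[hsv[...,i] for i in range(3)]
red=((H<6)|(H>174))&(S>140)&(V>60)
for r in range(90,230,5):
    c=np.flatnonzero(red[r,270:340])+270
    if len(c):
        P=cast("wrist",[(c.min(),r),(c.max()+1,r)],11.5,s)-s['eef_pos']; print(r,c.min(),c.max(),len(c),(P@ex).round(1),(P@ey).round(1))
E
python3 rod.py x4; echo; python3 rod.py x3
```

```text
135 292 303 12 [0.5 5.4] [71.4 70.5]
140 293 304 12 [0.5 5.4] [69.3 68.5]
145 294 305 12 [0.5 5.5] [67.3 66.4]
150 295 306 12 [0.5 5.5] [65.2 64.3]
155 296 307 12 [0.6 5.6] [63.1 62.2]
160 297 307 11 [0.6 5.2] [61.  60.2]
165 298 308 11 [0.6 5.2] [58.9 58.1]
170 299 309 11 [0.6 5.3] [56.7 55.9]
175 300 310 10 [0.7 5.3] [54.6 53.8]
200 317 323 7 [6. 9.] [42.6 42.1]
205 318 324 7 [6. 9.] [40.4 39.8]
210 319 324 6 [6.1 8.7] [38.1 37.6]
215 320 325 6 [6.1 8.7] [35.8 35.3]
220 321 325 5 [6.2 8.4] [33.5 33.1]

100 285 296 12 [0.3 5.1] [85.3 84.4]
105 286 297 12 [0.3 5.1] [83.3 82.5]
110 287 298 12 [0.3 5.1] [81.4 80.5]
115 288 299 12 [0.3 5.2] [79.4 78.6]
120 289 299 11 [0.4 4.8] [77.4 76.6]
125 290 300 11 [0.4 4.9] [75.4 74.6]
130 291 301 11 [0.4 4.9] [73.4 72.6]
135 292 302 11 [0.4 5. ] [71.4 70.6]
140 292 303 12 [0.1 5. ] [69.4 68.6]
170 312 317 6 [6.1 8.6] [55.8 55.4]
175 313 318 6 [6.1 8.7] [53.6 53.2]
180 314 318 5 [6.2 8.3] [51.5 51.1]
185 314 319 6 [5.8 8.4] [49.3 48.9]
190 316 319 4 [6.3 8. ] [47.1 46.8]
```

```bash
python3 -m crank '[[[0.04,0.004,0,0,0,0,14],[0.05,0.004,0,0,0,0,14],[0.05,-0.008,0,0,0,0,14],[0.05,-0.009,0,0,0,0,14],[0.05,-0.009,0,0,0,0,14],[0.05,-0.009,0,0,0,0,14],[0.03,-0.005,0,0,0,0,14],[0,0,0,0,0,0,14]]]'
python3 n.py x5; python3 rod.py x5 | head -4
```

```text
time_s: 16.0
eef_pos: [518.8, 147.7, 24.4]
ee_rot: [0.001, 0.724, 0.69, 0.0]
force: [5.8, -4.5, -0.3]
grip_width: 0.166
grip_force: 3.3
[518.8 147.7  24.4] th 0.1714 F 5.2 -5.2 -0.3 grip 14.15258328527043 3.338998144317884
red 462 (array([303.6, 172.4]), array([299.3, 150.1]), array([307.7, 193.9])) [[2.4, 55.4], [2.3, 64.9], [2.4, 46.0]]
org 1678 (array([387.9, 276. ]), array([360.1, 270.4]), array([438.8, 286.2])) [[28.6, 15.0], [18.6, 19.0], [47.2, 7.5]]
org 1480 (array([550.5, 311.8]), array([575.4, 295.6]), array([525.9, 327.8])) [[89.3, -10.7], [98.7, -5.3], [79.7, -16.2]]
org 437 (array([511.8, 301.6]), array([493.1, 300.5]), array([526. , 302.5])) [[74.5, -3.7], [67.4, -2.0], [79.9, -5.1]]
40 edges 9.7 7.6 mid 8.65 px 305.0 233.0
46 edges 9.4 5.7 mid 7.55 px 302.0 215.0
52 edges 7.2 1.0 mid 4.1 px 298.0 198.0
58 edges 7.2 3.2 mid 5.2 px 295.0 179.0
64 edges 7.2 2.6 mid 4.9 px 291.0 160.0
70 edges -1.9 10.8 mid 4.45 px 288.0 141.0
150 299 304 6 [2.2 4.7] [64.9 64.5]
155 295 306 12 [0.1 5.1] [63.2 62.3]
160 296 306 11 [0.2 4.8] [61.1 60.3]
165 297 307 11 [0.2 4.8] [59.  58.2]
```

```bash
python3 -m crank '[[[0.03,-0.005,0,0,0,0,14],[0.03,-0.005,0,0,0,0,14],[0,0,0,0,0,0,14],[0,0,0,0,0,0,14],[0,0,0,0,0,0,14],[0,0,0,0,0,0,14],[0,0,0,0,0,0,14],[0,0,0,0,0,0,14]]]' && python3 -m crank '[[[0.03,-0.005,0,0,0,0,14],[0.03,-0.005,0,0,0,0,14],[0,0,0,0,0,0,14],[0,0,0,0,0,0,14],[0,0,0,0,0,0,14],[0,0,0,0,0,0,14],[0,0,0,0,0,0,14],[0,0,0,0,0,0,14]]]'
python3 n.py x6; python3 rod.py x6 | head -4
```

```text
time_s: 16.85
eef_pos: [518.8, 148.4, 24.4]
ee_rot: [0.002, 0.724, 0.69, 0.0]
force: [5.2, -9.6, -0.9]
grip_width: 0.163
grip_force: 5.2
time_s: 17.65
eef_pos: [518.8, 149.0, 24.4]
ee_rot: [0.002, 0.724, 0.69, -0.0]
force: [5.7, -16.0, -0.2]
grip_width: 0.164
grip_force: 7.4
[518.8 149.   24.4] th 0.1718 F 3.7 -16.5 -0.2 grip 14.019221045162539 7.40227076690644
red 472 (array([303.5, 175.1]), array([299.4, 153.1]), array([307.5, 196.9])) [[2.2, 54.3], [2.2, 63.6], [2.1, 44.7]]
org 1882 (array([389.9, 277.7]), array([360.5, 271.7]), array([443.3, 288.5])) [[29.3, 14.2], [18.7, 18.5], [48.8, 6.3]]
org 1462 (array([549.9, 314.4]), array([575.3, 299.2]), array([525. , 329.3])) [[89.1, -11.9], [98.7, -6.9], [79.4, -16.9]]
org 534 (array([509.4, 303.8]), array([489. , 300.8]), array([525.5, 306.2])) [[73.6, -4.5], [65.8, -1.9], [79.7, -6.6]]
40 edges 9.6 7.6 mid 8.6 px 305.0 233.0
46 edges 7.5 4.7 mid 6.1 px 302.0 216.0
52 edges 7.0 0.9 mid 3.95 px 298.0 198.0
58 edges 7.0 3.0 mid 5.0 px 295.0 179.0
64 edges 7.0 2.6 mid 4.8 px 291.0 161.0
70 edges 8.9 10.8 mid 9.85 px 287.0 141.0
155 295 305 11 [0.2 4.8] [63.2 62.4]
160 295 306 12 [-0.2  4.8] [61.1 60.3]
165 296 307 12 [-0.2  4.8] [59.  58.1]
170 297 308 12 [-0.2  4.9] [56.9 56. ]
```

```bash
python3 -m crank '[[[-0.02,0.003,0,0,0,0,14],[-0.02,0.003,0,0,0,0,14],[0,0,0,0,0,0,14],[0,0,0,0,0,0,14],[0,0,0,0,0,0,14],[0,0,0,0,0,0,14],[0,0,0,0,0,0,14],[0,0,0,0,0,0,14]]]'
python3 n.py x7 | head -3
python3 - <<'E'
from h import *
a=cv2.imread("pics/x7.png")[130:330,240:460]; t=capture("top"); cv2.imwrite("pics/t7.png",t); t=t[150:300,235:345]
a=cv2.resize(a,None,fx=2.3,fy=2.3,interpolation=cv2.INTER_CUBIC);t=cv2.resize(t,(int(110*460/150),460),interpolation=cv2.INTER_CUBIC)[:,-290:]
cv2.imwrite("pics/fin.png",np.hstack([a[:460],t]))
E
```

```text
time_s: 18.5
eef_pos: [518.8, 148.8, 24.4]
ee_rot: [0.002, 0.724, 0.69, 0.0]
force: [7.2, -11.2, -0.0]
grip_width: 0.159
grip_force: 7.2
[518.8 148.8  24.4] th 0.1716 F 5.8 -12.0 -0.0 grip 13.59050647721955 7.23231301875785
red 464 (array([303.6, 174.9]), array([299.3, 152.8]), array([307.9, 196.8])) [[2.2, 54.3], [2.1, 63.8], [2.3, 44.7]]
org 1886 (array([389.7, 277.4]), array([356.5, 271.3]), array([446.9, 287.9])) [[29.2, 14.3], [17.2, 18.9], [50.2, 6.3]]
```

View pics/fin.png

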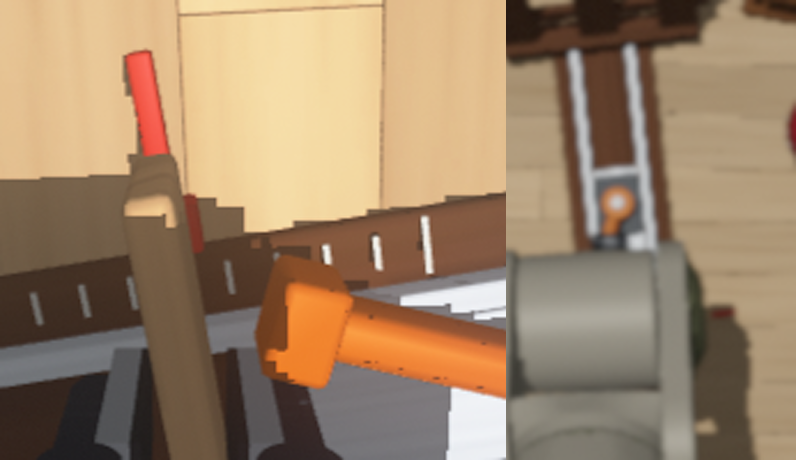

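Run:
```python
from h import *
s=np.load("x7.npy",allow_pickle=True).item();im=cv2.imread("pics/x7.png")
Y=.1235;ex=np.array([np.cos(Y),np.sin(Y),0]);ey=np.array([-ex[1],ex[0],0])
f=lambda x,y:(240+x/2.3-.3,130+y/2.3-.3)
for n,l,z in(("rod",[(139,60),(157,150)],11.5),("ledge end L,R",[(124.5,212),(177,212)],52),("mid L,R",[(138,300),(200,300)],52)):
    P=cast("wrist",[f(*q) for q in l],z,s)-s['eef_pos']; print(n,(P@ex).round(1),(P@ey).round(1))
for r in (225,240,250,260): print(r,im[r,285:345].astype(int).sum(1).tolist())
```

```text
rod [2.2 2.5] [62.5 45.5]
ledge end L,R [-1.   6.4] [44.4 43.1]
mid L,R [-1.6  7.4] [30.9 29.3]
225 [289, 288, 286, 284, 287, 286, 285, 277, 270, 271, 281, 287, 290, 291, 290, 290, 289, 290, 288, 287, 287, 287, 287, 290, 291, 292, 289, 485, 541, 524, 466, 368, 304, 274, 277, 267, 238, 226, 224, 224, 218, 211, 257, 281, 282, 283, 284, 285, 286, 287, 287, 285, 285, 284, 286, 289, 287, 288, 288, 290]
240 [277, 278, 280, 277, 269, 266, 264, 265, 260, 257, 229, 240, 261, 270, 276, 278, 283, 282, 280, 280, 280, 277, 280, 279, 278, 281, 280, 282, 284, 282, 279, 280, 276, 267, 259, 252, 247, 248, 236, 200, 176, 175, 175, 176, 176, 178, 173, 177, 176, 179, 178, 178, 180, 180, 181, 183, 180, 184, 186, 184]
250 [153, 152, 153, 154, 154, 155, 153, 155, 155, 161, 227, 256, 231, 240, 261, 267, 271, 276, 279, 278, 279, 276, 278, 275, 276, 273, 273, 274, 276, 278, 279, 278, 277, 272, 270, 261, 249, 245, 243, 241, 215, 181, 165, 167, 164, 167, 170, 169, 168, 169, 169, 171, 168, 255, 326, 325, 235, 171, 172, 172]
260 [147, 144, 143, 142, 144, 141, 144, 145, 143, 143, 144, 199, 300, 337, 268, 233, 253, 262, 264, 270, 272, 272, 272, 271, 269, 272, 273, 269, 267, 270, 272, 273, 273, 273, 270, 270, 267, 255, 245, 241, 238, 235, 210, 173, 159, 157, 157, 160, 160, 160, 162, 162, 160, 163, 161, 165, 163, 161, 164, 166]
```

```bash
python3 -c "
from rig import *
print(finish_job())"
```

```text
the job is handed in; nothing more can be done
None
```

I handed the job in with the ledge held against its spring, within about 0.5 mm of the red mark by my measurements, and the lever pushed until I felt its closed stop; on the first push the finger wedged between the ledge and lever tab at about 35 N, so I backed off and redid it, and I saw no sign that the red mark or the things around had shifted, though I didn't check each one afterwards.

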